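# Lock the hook rail with its cross pin

### The job

Lock the loose chrome hook rail into its bracket: take the lock pin out of the ceramic stand, put it in the hole on top of the bracket, and roll the rail by its end knob until the rail's hidden cross-hole lines up and the pin goes all the way down, its flange resting on the bracket. Do not force the pin, neither by pressing it on the rail nor by turning the rail on against it. Let go of everything, and leave the other things where they are.

Things in the scene. Friction and masses are not known exactly. Their poses are not given: they have to be found in the camera images.
- unit: White melamine shelf unit fixed on the counter: board 120 x 352 x 16 mm (x, y, z), top 221 mm above the counter, on two end panels. Origin: on the counter under its middle (board spans x -40 to +80 mm). +x to the back, -x the front towards the robot, y along the shelf, z up. Chrome brackets stand out in front of the panels, 95 mm in front of the origin, at y = -160 and +160 mm, and carry the rail.
- rail_mid (a point): Middle, on the axis, of the chrome rail: a smooth straight tube 25 mm in diameter along y, 185 mm above the counter, through both brackets and on past the -y one to an end knob. It rolls about its axis without end, against slight friction (0.05 N m), stays where left, cannot shift lengthwise. Nothing outside shows how it is turned. This point and its axes are the unit's and do not turn with it.
- bracket_hole (a point): Centre of the mouth of the vertical hole on the flat top (40 x 36 mm in x, y) of the chrome bracket at the knob end (-y), 217 mm above the counter. The hole is 9.6 mm in diameter and 18 mm long; 19.5 mm under its mouth lies the top of the rail. Axes as the unit's.
- cross_hole (a point): Middle of the rail's cross-hole, on the rail's axis under the bracket hole, hidden inside: 10.4 mm wide, through the whole rail. At the start it is an unknown 0.45 to 1.75 rad off upright; rolling the rail's top towards the robot (unit's -x) by that much brings it upright. The pin falls in over about 0.25 rad of roll, then goes on into a 10.4 mm hole in the bracket's floor. Axes: the unit's.
- knob_center (a point): Centre of the rail's end knob: round, ringed, steel, 36 mm in diameter, 48 mm long along y, on the rail's axis 185 mm above the counter, 78 mm from the bracket hole in the unit's -y. Free in front, behind, above and past its end: it can be pinched across x from above and rolled by tilting the gripper about the rail's axis, one stroke after another. Axes: the unit's, not turning.
- pin_grip (a point): Middle of the steel lock pin's grip; z up along the pin, x and y square to its flat sides. Square grip 18 x 18 mm, 26 mm long; under it a round flange 26 mm in diameter, 3 mm thick; then the shank. The point is 13 mm below the pin's top, 16 mm above the flange's underside, and 84 mm above the counter at the start (upright in an end hole of the stand).
- pin_tip (a point): Middle of the pin's lower end, 72 mm below the grip point; axes as the pin's. Round shank 8 mm in diameter, 56 mm long up to the flange, 3 mm taper at the tip. About 60 g: it drops by its own weight when the cross-hole comes under it. Above the counter: about 197.5 mm while it stands on the rail in the bracket hole, 161 mm fully home.
- stand: White ceramic stand fixed on the counter, 56 x 130 x 50 mm (x, y, z), origin under its centre. Three holes 9.2 mm in diameter and 38 mm deep along its y at -42, 0 and +42 mm; the pin is in one end hole, the cuticle pusher in the other.
- pusher: Slim steel cuticle pusher, 8 mm rod 100 mm long with a flat spade on top, upright in the other end hole of the stand; origin at its lower end. Not to be disturbed.
- jar: Glass jar with closed lid, 64 mm in diameter, 85 mm high, on the shelf board; origin under its centre.
- earcase: White silicone earplug case, 34 x 52 x 20 mm, on the shelf board; origin under its centre.
- comb: Flat steel comb 150 mm long, 30 mm wide, 3 mm thick, lying on the shelf board along y; origin under its centre.
- scraper_end (a point): Lower end of the steel tongue scraper that hangs from a wire hook on the rail, 137 mm below the rail's axis; it swings freely.
- hairclip_mid (a point): Middle of the pink hair clip (28 x 66 x 50 mm) that hangs from a wire hook on the rail, 70 mm below the rail's axis; it swings freely.
- lenscase: White contact lens case, 30 x 67 x 18 mm, on the counter; origin under its centre.
- tumbler: Clear plastic tumbler, 72 mm in diameter, 100 mm high, on the counter; origin under its centre.

How it is judged:
At the end, for the whole second after the job is handed in: The pin is through bracket and rail: tip at least 53.5 mm below the bracket's top (flange within 2.5 mm of it), within 3 mm of the hole's axis, upright within 0.1 rad; things on shelf, stand and counter within 30 mm, hanging scraper and clip within 60 mm of where they were (horizontal distance between pin_tip and bracket_hole below 0.003 m and z of pin_tip in the frame of bracket_hole below -0.0535 m and angle between pin_grip's own z axis and vertical below 0.1 rad and distance of each of jar, earcase, comb, pusher, lenscase, tumbler from where it was at the start of the episode below 0.03 m and distance of each of scraper_end, hairclip_mid from where it was at the start of the episode below 0.06 m); the robot touches nothing.
It fails at once if the pin is forced: pushed on the bracket or the rail, or sheared by the turning rail, with more than 40 N (contact force between pin and unit above 40 N).
It fails at once if a thing on the shelf or counter is moved by more than 30 mm (distance of any of jar, earcase, comb, pusher, lenscase, tumbler from where it was at the start of the episode above 0.03 m).
It fails at once if a hanging thing is knocked by more than 60 mm (distance of any of scraper_end, hairclip_mid from where it was at the start of the episode above 0.06 m).
It also fails if it takes over 72 s, if anything falls off the work surface, if the arm or the gripper's body presses on something with over 40 N, if the wrist force passes 120 N, or if a joint passes its speed limit or range.

### The arm

A 7-joint arm with a two-finger parallel gripper is mounted at the origin on the work surface. World frame = base frame: x ahead of the robot, y to its left, z up, the work surface at z = 0. Lengths are in m, angles in rad, forces in N, time in s.
With the tool pointing down it reaches from about 0.4 to 0.875 m from the base axis. Payload 19.3 kg.
Tool frame: the origin (TCP) lies midway between the tips of the shut fingers; the grasp point (between the pads) lies 19 mm behind it; x points along the fingers, y is the direction in which the jaws open and shut, and the axes are right-handed (so a half turn about x gives the same grasp; the last joint's range is limited). The gripper opens to 85 mm and grips with 20 to 120 N. Pads are 22 mm wide; open, the fingers measure 114 mm over their backs; the gripper's body (76 mm by 85 mm) begins 54 mm behind the grasp point. The pads swing forward as they close: fully open they stand 13 mm farther back than shut.
Start: joints at [-1.284, 0.521, -0.036, 1.599, 0.021, 1.021, -0.113], TCP at [0.218, 0.586, 0.231] pointing down, gripper open.
Joint ranges: [-2.91, 2.91], [-0.3, 2.13], [-1.5, 1.42], [0.17, 2.43], [-1.26, 4.41], [0.16, 1.93], [-2.52, 2.52]. Speed limits (rad/s): [1.89, 1.89, 2.39, 2.39, 3.01, 3.01, 3.01].

### API

Orientations are given as [roll, pitch, yaw] about the fixed x, y, z axes, in that order (R = Rz(yaw) Ry(pitch) Rx(roll)).
In Python, from workcell import telemetry, vision, workorder gives the robot as it stands. The module is installed in compiled form; this text tells all that it offers.
- The arm moves only by the tool play_rows, never from a script. Its argument "deltas" is a list of rows, each a list of 7 numbers: the shift along the world's x, y, z in mm, then the turn, a rotation vector about the world's x, y, z in degrees, then the finger opening in mm, from 0 to 85.4. In form: [[x, y, z, wx, wy, wz, jaw], ...]. A call has 1 to 8 rows; each row shifts and turns the commanded pose from where the row before left it; what a row does not reach is not made up. A row lasts 1/8 s, in which the tool goes at most 62.5 mm and 10.7 degrees, less where a joint would pass 70% of its speed; a pose out of reach is approached as far as the arm can. A call with a gripper value outside its range is refused whole. The fingers move at their own pace and stop on an object; "grip_force" is the grip in N (left out, the last holds). Time passes only in rows, so rows that do not move let the fingers close. It gives the time, the measured TCP pose, the force and the opening at its end, in the units of the state.
- telemetry.observe(): the state, without advancing time (a new reading comes with each control period).
- vision.grab_frame(name): name is "scene" or "top" or "wrist"; returns the picture (480x640x3 uint8, red, green, blue); there is no depth.
- vision.camera_info(name): a dict with "mtx" (3x3 intrinsics, pixels), "rvec" (rotation vector, rad) and "tvec" (3), from world to camera coordinates, as OpenCV has them. Camera axes: x right, y down, z forward; pixel columns grow to the right and rows downward; lengths in m; the calibration is good to about 2 mm. A picture is of the moment at which its call begins: read the wrist's pose just before it. camera_info takes no time and is no camera call; for the wrist camera it gives the pose at the moment of the call.
- workorder.job_done(): hands the job in, once; it reports no verdict.
The state is a dict: "clock": time; "qpos": joint angles; "qd": joint speeds; "joint_efforts": joint torques, N m; "position": TCP position; "tool_rot": TCP orientation; "force": force on the tool from outside, world axes, zero at the start; "moment": the same for the moment, N m; "grip_width": finger opening in m.
Only numpy, scipy, OpenCV 4.12 (cv2) and the standard library are available. Lean on these libraries where they do the work, as an engineer would, in place of code of your own. Each camera call takes 0.05 s, during which the arm holds its last target. There are 200 camera calls.

## Working session

There is one attempt and no reset: what is moved stays moved. The work goes in short steps, Python scripts to look and compute and a tool call to move; the robot and the scene stay as the last step left them, time stands still between calls to the robot, and variables do not carry over. Pictures are saved under pics/ and viewed, about 8 in all and at most 12, crops included, and the job is handed in when it is done.

Besides the shell and the picture viewer there is one more tool, called after "Emit:" as name(argument=value, ...) on one line, values as JSON. play_rows: Moves the arm, as the interface text tells. Its arguments: {"type":"object","properties":{"deltas":{"type":"array","items":{"type":"array","items":{"type":"number"}}},"grip_force":{"type":"number"}},"required":["deltas"]}

```bash
mkdir -p pics; cat > h.py <<'E'
import numpy as np, cv2
from workcell import telemetry, vision, workorder
def cam(n):
    c=vision.camera_info(n); R=cv2.Rodrigues(np.array(c["rvec"],float))[0]
    return np.array(c["mtx"],float),R,np.array(c["tvec"],float).ravel()
def ray(c,u,v):
    K,R,t=c; d=R.T@np.linalg.inv(K)@np.array([u,v,1.]); return -R.T@t,d
def onz(c,u,v,z):
    o,d=ray(c,u,v); return o+d*(z-o[2])/d[2]
def proj(c,p):
    K,R,t=c; q=K@(R@np.array(p,float)+t); return q[:2]/q[2]
def tri(c1,p1,c2,p2):
    o1,d1=ray(c1,*p1);o2,d2=ray(c2,*p2)
    A=np.c_[d1,-d2]; s=np.linalg.lstsq(A,o2-o1,rcond=None)[0]
    a,b=o1+d1*s[0],o2+d2*s[1]; return (a+b)/2,np.linalg.norm(a-b)
def snap(n,f):
    im=vision.grab_frame(n); cv2.imwrite("pics/"+f,im[:,:,::-1]); return im
E
python3 - <<'E'
from h import *
s=telemetry.observe(); print(s)
for n in("scene","top","wrist"):
    snap(n,n+"0.png"); K,R,t=cam(n); print(n,K.round(1).tolist(),(-R.T@t).round(3),R.round(2).tolist())
E
```

```text
{'clock': 0.0, 'qpos': array([-1.28418213,  0.52203243, -0.03632785,  1.59997831,  0.02119139,
        1.02106752, -0.1127908 ]), 'qd': array([ 4.11952045e-05,  7.96626378e-04, -1.41186943e-05, -1.25493704e-03,
        2.16170006e-03,  1.15953193e-04, -1.19440438e-04]), 'joint_efforts': array([-2.96123471e-03, -9.27084374e+01,  1.97891928e+00, -3.69932234e+01,
        1.77733734e-02,  8.18732340e-03, -3.66649840e-05]), 'position': array([0.21822659, 0.58532671, 0.23072487]), 'tool_rot': array([-1.50798618,  1.56969533, -1.8648058 ]), 'force': array([ 0.1891456 ,  0.46969302, -0.21452225]), 'moment': array([-0.03447967,  0.00115651,  0.04529255]), 'grip_width': 0.08528971659250627}
scene [[463.0, 0.0, 310.9], [0.0, 463.0, 244.8], [0.0, 0.0, 1.0]] [ 1.013 -0.613  0.663] [[0.8, 0.6, -0.02], [0.34, -0.48, -0.81], [-0.5, 0.64, -0.59]]
top [[502.4, 0.0, 326.1], [0.0, 502.4, 246.4], [0.0, 0.0, 1.0]] [ 0.462 -0.046  1.276] [[-0.01, -1.0, -0.02], [-0.99, 0.01, -0.12], [0.12, 0.02, -0.99]]
wrist [[368.8, 0.0, 319.4], [0.0, 368.8, 239.5], [0.0, 0.0, 1.0]] [0.154 0.608 0.374] [[0.35, 0.94, -0.0], [0.9, -0.34, 0.27], [0.25, -0.1, -0.96]]
```

View pics/scene0.png

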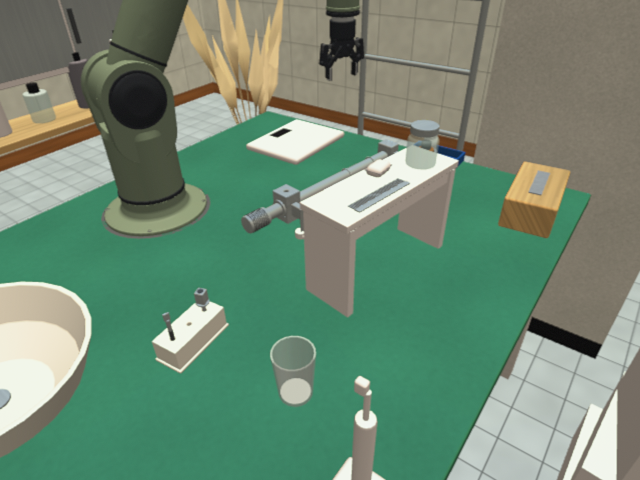

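View pics/top0.png

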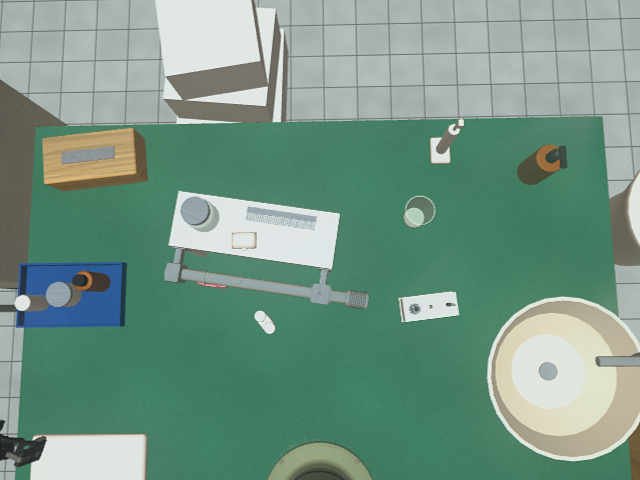

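```bash
python3 - <<'E'
from h import *
c=cam("top"); s=cam("scene")
im=cv2.imread("pics/top0.png"); a=cv2.resize(im[265:345,290:470],None,fx=4.4,fy=4.4,interpolation=cv2.INTER_CUBIC)
b=cv2.imread("pics/scene0.png"); b=cv2.resize(b[170:250,225:405],None,fx=4.4,fy=4.4,interpolation=cv2.INTER_CUBIC)[:240]
cv2.imwrite("pics/z1.png",a)
for n,u,v,z in [("brk",320,292,.217),("brk2",173,271,.217),("knobend",367,299,.185),("shelfFR",332,268,.221),("shelfFL",169,246,.221),("shelfBR",339,213,.221),("shelfBL",178,192,.221),("pin",415,309,.097),("push",451,304,.11),("stA",400,298,.05),("stB",457,292,.05),("stC",459,316,.05),("stD",402,321,.05),("lens",264,322,.018)]:
    print(n,onz(c,u,v,z).round(4))
for n,u,v,z in [("brk",287,190,.217),("pin",201,293,.097)]: print("scene",n,onz(s,u,v,z).round(4))
E
```

```text
brk [ 0.4911 -0.0146  0.217 ]
brk2 [0.5393 0.2972 0.217 ]
knobend [ 0.4757 -0.1149  0.185 ]
shelfFR [ 0.541  -0.0405  0.221 ]
shelfFL [0.5924 0.3057 0.221 ]
shelfBR [ 0.6582 -0.0569  0.221 ]
shelfBL [0.7094 0.2892 0.221 ]
pin [ 0.4524 -0.2313  0.097 ]
push [ 0.4629 -0.3121  0.11  ]
stA [ 0.4789 -0.2033  0.05  ]
stB [ 0.4917 -0.3414  0.05  ]
stC [ 0.4341 -0.3438  0.05  ]
stD [ 0.4237 -0.2065  0.05  ]
lens [0.424  0.1313 0.018 ]
scene brk [ 0.4896 -0.0101  0.217 ]
scene pin [ 0.4611 -0.2346  0.097 ]
```

View pics/z1.png

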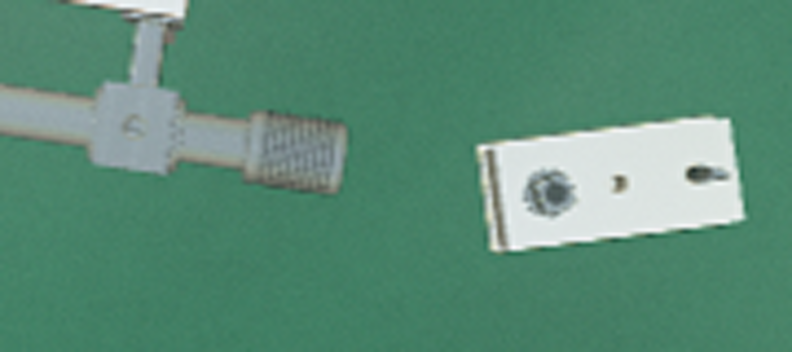

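```bash
cat >> h.py <<'E'
from scipy.spatial.transform import Rotation as Ro
def tool():
    s=telemetry.observe(); return np.array(s["position"]),Ro.from_euler("xyz",s["tool_rot"]).as_matrix(),s
E
python3 - <<'E'
from h import *
p,R,s=tool(); print(R.round(3)); K,Rc,t=cam("wrist"); print("cam in tool",(R.T@(-Rc.T@t-p)).round(4)); print("cam axes in tool\n",(R.T@Rc.T).round(3))
E
```

```text
[[-0.     0.349  0.937]
 [-0.001  0.937 -0.349]
 [-1.    -0.001  0.   ]]
cam in tool [-0.1433 -0.001  -0.0682]
cam axes in tool
 [[ 0.    -0.272  0.962]
 [ 1.     0.    -0.   ]
 [-0.     0.962  0.272]]
```

Emit:
play_rows(deltas=[[40,-30,40,0,0,-8,85],[42,-40,40,0,0,-8,85],[45,-45,29,0,0,-8,85],[40,-50,10,0,0,-8,85],[35,-52,0,0,0,-8,85],[25,-56,0,0,0,-8,85],[15,-60,0,0,0,-8,85],[10,-60,0,0,0,-8,85]])

```text
clock: 1.15
position: [0.4586, 0.2024, 0.3413]
tool_rot: [-0.731, 1.571, -2.21]
force: [0.8, -0.8, -0.1]
grip_width: 0.0853
```

Emit:
play_rows(deltas=[[0,-60,0,0,0,0,85],[0,-60,0,0,0,0,85],[-5,-60,0,0,0,0,85],[-5,-60,0,0,0,0,85],[-5,-60,-20,0,0,0,85],[-2,-60,-50,0,0,0,85],[0,-40,-50,0,0,0,85],[0,0,0,0,0,0,85]])

```text
clock: 2.15
position: [0.4396, -0.1839, 0.2301]
tool_rot: [-1.559, 1.565, -3.037]
force: [0.0, 1.6, 0.5]
grip_width: 0.0853
```

Emit:
play_rows(deltas=[[7,-24,-20,0,0,0,85],[6,-24,-20,0,0,0,85],[0,0,0,0,0,0,85],[0,0,0,0,0,0,85]])

```text
clock: 2.65
position: [0.4551, -0.2288, 0.1936]
tool_rot: [2.018, 1.57, 0.544]
force: [0.2, 0.1, 0.6]
grip_width: 0.0848
```

```bash
python3 - <<'E'
from h import *
p,R,s=tool(); print(p.round(4),R.round(3).tolist(),s["qpos"].round(2)); c=cam("wrist"); im=snap("wrist","w1.png")
print(proj(c,(.453,-.2316,.097)), proj(c,(.4609,-.3157,.1)))
np.save("c1.npy",np.array([c[1].ravel().tolist()+c[2].tolist()]))
E
```

```text
[ 0.4551 -0.2288  0.1936] [[0.001, 0.995, 0.097], [0.0, 0.097, -0.995], [-1.0, 0.001, -0.0]] [-0.06  0.44  0.55  1.96 -0.31  0.82  0.76]
[315.55049274 242.98960271] [315.35128375 354.86355126]
```

View pics/w1.png

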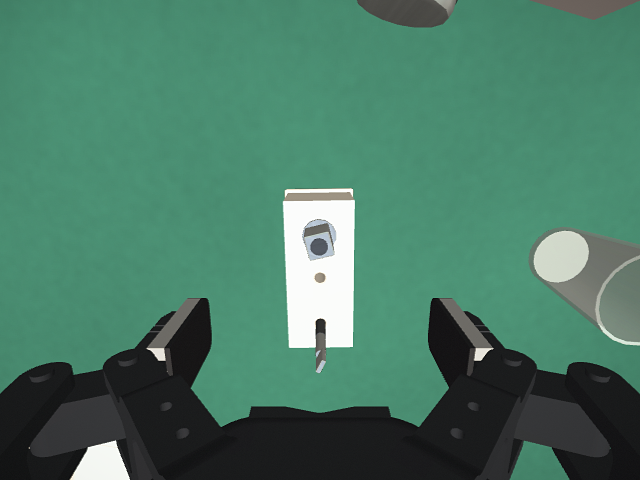

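```bash
python3 - <<'E'
from h import *
c=cam("wrist")
print("pin top",onz(c,319,246,.097).round(4),"flange",onz(c,318,235,.071).round(4),"hole mid",onz(c,320,278,.05).round(4),"tcp",tool()[0].round(4))
print([onz(c,u,v,.05).round(4).tolist() for u,v in((284,199),(354,199),(289,347),(353,347))])
im=cv2.imread("pics/w1.png")[215:275,285:355]; g=cv2.cvtColor(im,cv2.COLOR_BGR2HSV)
cv2.imwrite("pics/z2.png",cv2.resize(im,None,fx=8,fy=8,interpolation=cv2.INTER_CUBIC))
E
```

```text
pin top [ 0.4557 -0.2334  0.097 ] flange [ 0.4549 -0.2328  0.071 ] hole mid [ 0.4606 -0.2752  0.05  ] tcp [ 0.4552 -0.2287  0.1937]
[[0.426, -0.2119, 0.05], [0.4806, -0.2065, 0.05], [0.4399, -0.3426, 0.05], [0.496, -0.3371, 0.05]]
```

View pics/z2.png

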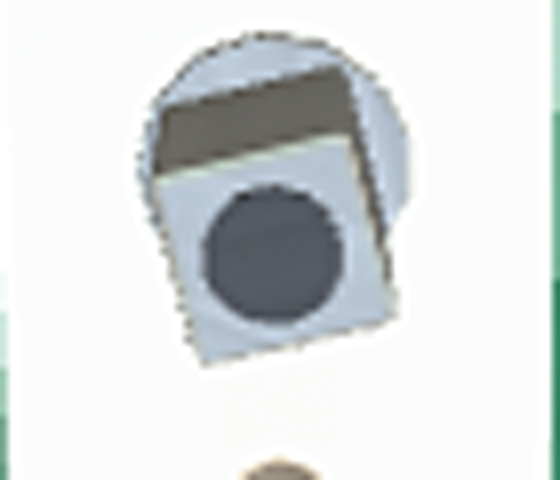

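Emit:
play_rows(deltas=[[1,-5,-20,0,0,7,60],[0,0,-30,0,0,6,50],[0,0,-30,0,0,0,40],[0,0,-25,0,0,0,40],[0,0,-10,0,0,0,40],[0,0,-4,0,0,0,40],[0,0,0,0,0,0,40]], grip_force=30)

```text
clock: 3.58
position: [0.4562, -0.2345, 0.0746]
tool_rot: [0.957, 1.57, -0.289]
force: [0.6, 0.3, 0.5]
grip_width: 0.04
```

Emit:
play_rows(deltas=[[0,0,0,0,0,0,10],[0,0,0,0,0,0,10],[0,0,0,0,0,0,10],[0,0,0,0,0,0,10]], grip_force=50)

```text
clock: 4.08
position: [0.4561, -0.2347, 0.0744]
tool_rot: [1.06, 1.57, -0.187]
force: [-0.1, 1.1, 7.3]
grip_width: 0.017
```

Emit:
play_rows(deltas=[[0,0,5,0,0,0,10],[0,0,12,0,0,0,10],[0,0,25,0,0,0,10],[0,0,35,0,0,0,10],[0,0,45,0,0,0,10],[0,0,45,0,0,0,10],[0,0,45,0,0,0,10],[0,0,15,0,0,0,10]])

```text
clock: 5.08
position: [0.4561, -0.235, 0.3039]
tool_rot: [1.044, 1.567, -0.204]
force: [0.4, 0.1, -1.3]
grip_width: 0.0171
```

Emit:
play_rows(deltas=[[4,30,0,0,0,0,10],[6,45,0,0,0,0,10],[6,45,0,0,0,0,10],[6,45,0,0,0,0,10],[6,34,0,0,0,0,10],[5,20,0,0,0,0,10],[0,0,0,0,0,0,10],[0,0,0,0,0,0,10]])

```text
clock: 6.08
position: [0.4884, -0.0164, 0.3008]
tool_rot: [-1.239, 1.57, -2.487]
force: [-0.7, 0.7, -0.7]
grip_width: 0.017
```

```bash
python3 - <<'E'
from h import *
p,R,s=tool(); print(p.round(4),R.round(3).tolist()); c=cam("wrist"); im=snap("wrist","w2.png"); sc=snap("scene","s2.png")
tip=p+R@np.array([.0624,0,0]); print("tip",tip.round(4),proj(c,tip),proj(cam("scene"),tip),proj(c,(.489,-.016,.217)),proj(cam("scene"),(.489,-.016,.217)))
a=im[150:390,200:440,::-1]; u,v=proj(cam("scene"),tip).astype(int); b=sc[v-50:v+50,u-50:u+50,::-1]
cv2.imwrite("pics/z3.png",np.hstack([cv2.resize(a,(480,480),interpolation=cv2.INTER_CUBIC),cv2.resize(b,(320,320),interpolation=cv2.INTER_CUBIC)[[*range(320)]+[319]*160]])); print(u,v)
E
```

```text
[ 0.4884 -0.0164  0.3008] [[-0.0, 0.948, 0.317], [-0.0, 0.317, -0.948], [-1.0, -0.001, 0.0]]
tip [ 0.4884 -0.0165  0.2384] [319.62323272 255.08272884] [283.81805557 181.38780827] [320.73187888 244.30165404] [284.84868178 191.13495601]
283 181
```

View pics/z3.png

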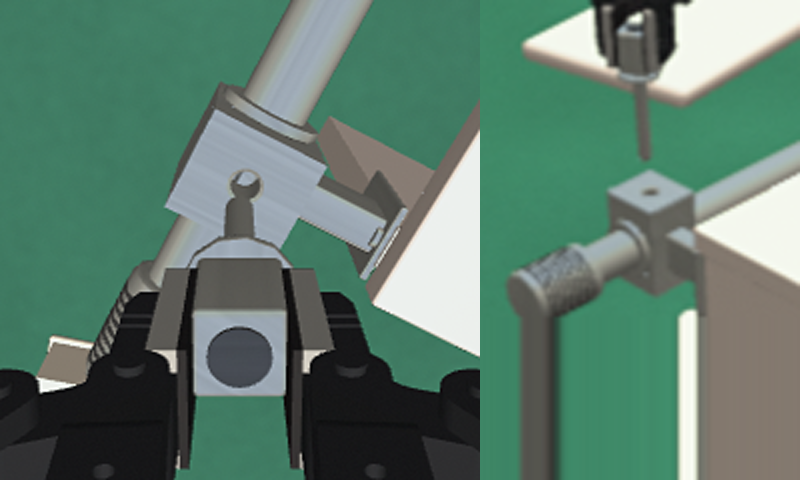

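```bash
python3 - <<'E'
from h import *
c=cam("wrist");s=cam("scene");tip=tool()[0]-[0,0,.0624]
for p in((322.5,241.5),(322.5,242)): print(onz(c,*p,.217)[:2].round(4))
print("scene raw",onz(s,286.4,190.7,.217)[:2].round(4),"corr",onz(s,285.3,191.7,.217)[:2].round(4),"tip seen in scene at tip z",onz(s,284.9,180.4,tip[2])[:2].round(4),"tip",tip.round(4))
im=cv2.imread("pics/w2.png"); g=cv2.cvtColor(im,cv2.COLOR_BGR2GRAY)[220:270,300:345]; print(onz(c,319.5,251.5,tip[2])[:2].round(4))
cv2.imwrite("pics/z4.png",np.hstack([cv2.resize(im[220:270,295:345],(400,400),interpolation=cv2.INTER_CUBIC),cv2.resize(cv2.imread("pics/s2.png")[165:205,265:305],(400,400),interpolation=cv2.INTER_CUBIC)]))
E
```

```text
[ 0.4896 -0.014 ]
[ 0.4897 -0.0143]
scene raw [ 0.4904 -0.013 ] corr [ 0.4911 -0.0172] tip seen in scene at tip z [ 0.4877 -0.0123] tip [ 0.4885 -0.0166  0.2385]
[ 0.4877 -0.0145]
```

View pics/z4.png

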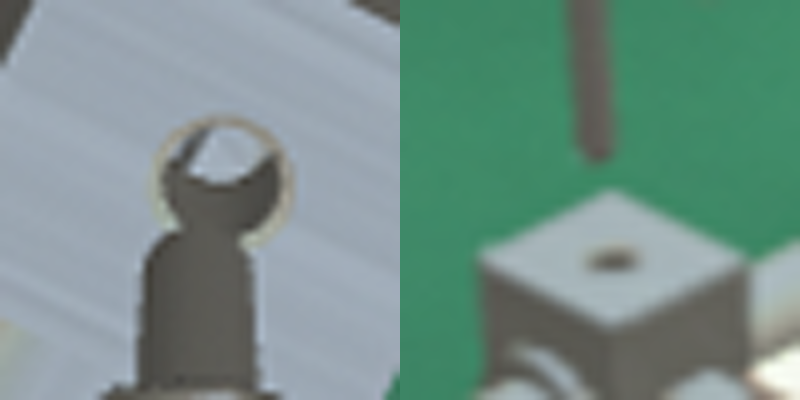

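```bash
python3 - <<'E'
from h import *
c=cam("wrist");s=cam("scene")
a=onz(c,323,242.75,.217);b=onz(c,320.6,253.4,.2385);print("wrist",a.round(4),b.round(4),(a-b)[:2]*1e3)
a=onz(s,286.2,191.1,.217);b=onz(s,284.7,180.3,.2385);print("scene",a.round(4),b.round(4),(a-b)[:2]*1e3)
K,R,t=s
for p in ([.489,-.0155,.217],): print([(proj(s,np.array(p)+d)-proj(s,p)).round(2) for d in ([.001,0,0],[0,.001,0],[0,0,.001])])
E
```

```text
wrist [ 0.4902 -0.0147  0.217 ] [ 0.4887 -0.0154  0.2385] [1.4585471  0.71314593]
scene [ 0.4911 -0.0144  0.217 ] [ 0.4871 -0.0122  0.2385] [ 3.99554373 -2.18843223]
[array([0.4 , 0.14]), array([ 0.33, -0.21]), array([-0.03, -0.45])]
```

Emit:
play_rows(deltas=[[1.5,0.7,0,0,0,0,10],[0,0,-9,0,0,0,10],[0,0,-9,0,0,0,10],[0,0,0,0,0,0,10],[0,0,0,0,0,0,10]])

```text
clock: 6.8
position: [0.4903, -0.0149, 0.2829]
tool_rot: [-1.184, 1.571, -2.431]
force: [-0.6, -0.5, -0.1]
grip_width: 0.0169
```

```bash
python3 - <<'E'
from h import *
print(tool()[0].round(4))
a=snap("wrist","w3.png")[215:275,290:350,::-1]; b=snap("scene","s3.png")[165:205,265:305,::-1]
cv2.imwrite("pics/z5.png",np.hstack([cv2.resize(a,(400,400),interpolation=cv2.INTER_CUBIC),cv2.resize(b,(400,400),interpolation=cv2.INTER_CUBIC)]))
E
```

```text
[ 0.4903 -0.0149  0.2829]
```

View pics/z5.png

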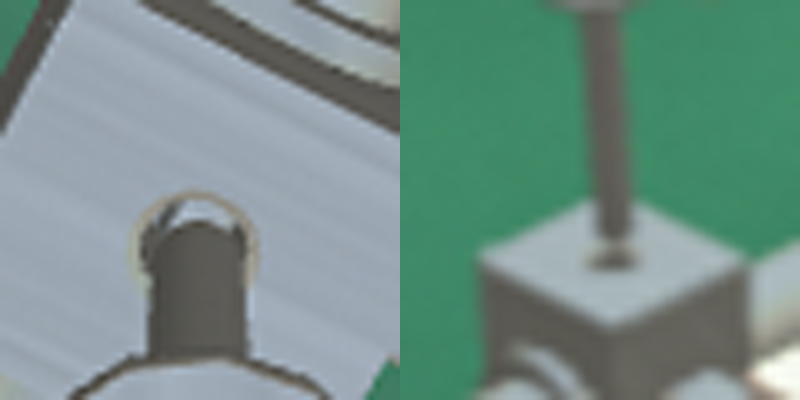

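Emit:
play_rows(deltas=[[0.2,-0.6,0,0,0,0,10],[0,0,-1.5,0,0,0,10],[0,0,-1.5,0,0,0,10],[0,0,-1,0,0,0,10],[0,0,-1,0,0,0,10],[0,0,0,0,0,0,10]])

```text
clock: 7.65
position: [0.4905, -0.0155, 0.2778]
tool_rot: [-1.48, 1.571, -2.727]
force: [-0.1, 0.3, -0.7]
grip_width: 0.0168
```

Emit:
play_rows(deltas=[[0,0,-1,0,0,0,10],[0,0,-1,0,0,0,10],[0,0,0,0,0,0,10]])

```text
clock: 8.02
position: [0.4904, -0.0155, 0.2758]
tool_rot: [-1.676, 1.571, -2.923]
force: [0.1, 0.8, -0.6]
grip_width: 0.0171
```

Emit:
play_rows(deltas=[[0,0,-1,0,0,0,10],[0,0,-1,0,0,0,10],[0,0,0,0,0,0,10]])

```text
clock: 8.4
position: [0.4904, -0.0155, 0.2738]
tool_rot: [-1.845, 1.571, -3.092]
force: [-0.4, -0.5, -0.6]
grip_width: 0.0168
```

Emit:
play_rows(deltas=[[0,0,-1,0,0,0,10],[0,0,-1,0,0,0,10],[0,0,0,0,0,0,10]])

```text
clock: 8.78
position: [0.4905, -0.0155, 0.2718]
tool_rot: [-1.544, 1.571, -2.791]
force: [-0.5, 0.4, -1.3]
grip_width: 0.0169
```

Emit:
play_rows(deltas=[[0,0,-1.5,0,0,0,10],[0,0,-1.5,0,0,0,10],[0,0,-1.5,0,0,0,10],[0,0,-1.5,0,0,0,10],[0,0,0,0,0,0,10]])

```text
clock: 9.4
position: [0.4904, -0.0155, 0.2658]
tool_rot: [-1.721, 1.571, -2.968]
force: [0.1, 0.0, -0.5]
grip_width: 0.017
```

Emit:
play_rows(deltas=[[0,0,-1.5,0,0,0,10],[0,0,-1,0,0,0,10],[0,0,0,0,0,0,10]])

```text
clock: 9.78
position: [0.4904, -0.0155, 0.2633]
tool_rot: [-1.62, 1.571, -2.867]
force: [-0.3, -0.3, -0.9]
grip_width: 0.017
```

Emit:
play_rows(deltas=[[0,0,0,0,0,0,24],[0,0,0,0,0,0,40],[0,0,0,0,0,0,45],[0,0,20,0,0,0,50],[0,0,30,0,0,0,60],[0,0,40,0,0,0,60],[0,0,0,0,0,0,60]])

```text
clock: 10.65
position: [0.4915, -0.0156, 0.3557]
tool_rot: [1.467, 1.567, 0.22]
force: [0.2, -0.2, -0.9]
grip_width: 0.06
```

```bash
python3 - <<'E'
from h import *
p,R,s=tool();print(p.round(4),s["force"].round(1))
a=snap("wrist","w4.png"); b=snap("scene","s4.png")[130:230,240:340,::-1]
s=cam("scene"); print("pred top",proj(s,(.4905,-.0155,.2825)),"home",proj(s,(.4905,-.0155,.246)),proj(cam("wrist"),(.4905,-.0155,.2825)))
cv2.imwrite("pics/z6.png",np.hstack([cv2.resize(a[:,:,::-1],None,fx=.62,fy=.62),cv2.resize(b,(298,298),interpolation=cv2.INTER_CUBIC)]) if 0 else cv2.copyMakeBorder(cv2.resize(b,(500,500),interpolation=cv2.INTER_CUBIC),0,0,0,0,0))
E
```

```text
[ 0.4915 -0.0156  0.3557] [ 0.2 -0.2 -0.9]
pred top [283.62987671 160.50456662] home [284.751891   177.96502338] [319.6511357  250.98543114]
```

View pics/z6.png

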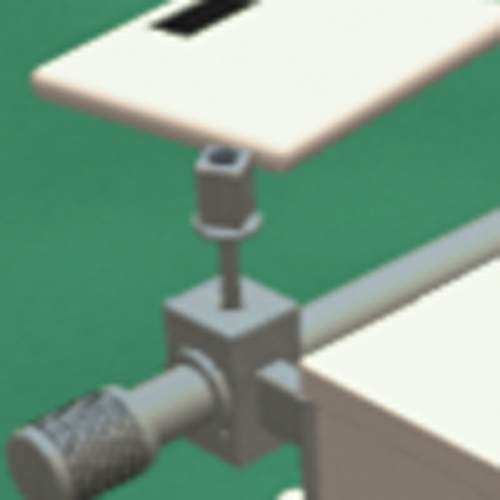

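Emit:
play_rows(deltas=[[-4,-25,0,0,0,-9,65],[-5,-33,0,0,0,-9,65],[-4,-25,-10,0,0,-9,65],[0,0,-40,0,0,0,65],[0,0,-40,0,0,0,65],[0,0,0,0,0,0,65],[0,0,0,0,0,0,65]], grip_force=20)

```text
clock: 11.62
position: [0.4778, -0.0987, 0.2643]
tool_rot: [1.131, 1.57, -0.587]
force: [1.0, -0.0, -0.3]
grip_width: 0.0649
```

```bash
python3 - <<'E'
from h import *
p,R,s=tool();print(p.round(4),R.round(3).tolist(),s["force"].round(1),s["qpos"].round(2))
print(proj(cam("wrist"),(.479,-.0926,.203)))
a=snap("wrist","w5.png")
E
```

```text
[ 0.4778 -0.0987  0.2643] [[0.0, 0.989, -0.147], [-0.0, -0.147, -0.989], [-1.0, 0.0, 0.0]] [ 1.  -0.  -0.3] [-0.37  0.3   0.57  1.93 -0.2   0.96  0.14]
[319.01994144 245.58755869]
```

View pics/w5.png

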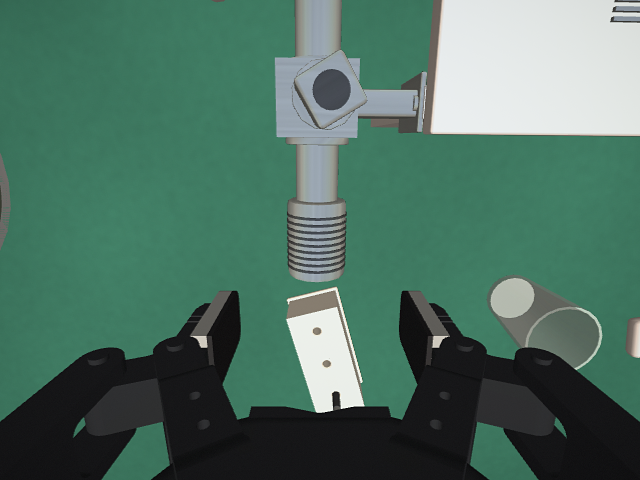

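Emit:
play_rows(deltas=[[-1,-2,-30,0,0,0,65],[0,-2,-30,0,0,0,65],[0,0,-25,0,0,0,65],[0,0,-15,0,0,0,65],[0,0,0,0,0,0,65]])

```text
clock: 12.3
position: [0.4766, -0.1025, 0.1635]
tool_rot: [-1.673, 1.571, 2.892]
force: [0.2, 0.1, 0.8]
grip_width: 0.065
```

Emit:
play_rows(deltas=[[-3.6,0.5,0.3,1.47,9.89,0,65],[-3.5,0.5,1,1.47,9.89,0,65],[-3.3,0.5,1.5,1.47,9.89,0,65],[-3,0.4,2.1,1.47,9.89,0,65],[-2.5,0.4,2.6,1.47,9.89,0,65],[0,0,0,0,0,0,65],[0,0,0,0,0,0,65]])

```text
clock: 13.18
position: [0.461, -0.1005, 0.1718]
tool_rot: [-1.57, 0.703, 2.995]
force: [-0.1, 0.4, 0.1]
grip_width: 0.0647
```

```bash
cat > st.py <<'E'
from h import *
p,R,s=tool(); d=R[:,0]; ux=np.array([.989,-.147,0]); uy=np.array([.147,.989,0])
ax=np.array([.4783,-.1027,.185]); g=p-.021*d
print("t",round(s["clock"],2),"tcp",p.round(4),"tilt",np.degrees(np.arctan2(-d@ux,-d[2])).round(1),"skew",np.degrees(d@uy).round(1),"grasp-axis x,y,z mm",((g-ax)@ux*1e3).round(1),((g-ax)@uy*1e3).round(1),((g-ax)[2]*1e3).round(1),"F",s["force"].round(1),"M",s["moment"].round(2),"q",s["qpos"].round(2),"w",round(s["grip_width"],4))
E
python3 st.py
```

```text
t 13.18 tcp [ 0.461  -0.1005  0.1718] tilt 49.7 skew -0.0 grasp-axis x,y,z mm -1.4 -0.4 0.3 F [-0.1  0.4  0.1] M [-0.13 -0.79 -0.  ] q [-0.15  0.93  0.46  1.44 -0.24  1.72  0.24] w 0.0647
```

Emit:
play_rows(deltas=[[0,0,0,0,0,0,25],[0,0,0,0,0,0,25],[0,0,0,0,0,0,25],[0,0,0,0,0,0,25],[0,0,0,0,0,0,25]], grip_force=20)

```text
clock: 13.8
position: [0.4605, -0.1001, 0.1725]
tool_rot: [-1.571, 0.699, 2.994]
force: [-0.4, 1.3, 11.1]
grip_width: 0.0354
```

```bash
python3 st.py; python3 - <<'E'
from h import *
a=snap("wrist","w6.png"); b=snap("scene","s6.png"); t=snap("top","t6.png")
for n in("wrist","scene","top"): print(n,proj(cam(n),(.4905,-.0155,.2825)).round(0),proj(cam(n),(.4905,-.0155,.246)).round(0))
x=np.hstack([cv2.resize(a,(400,300)),cv2.resize(b[110:260,200:400],(400,300))]); y=cv2.resize(t[255:330,280:380],(400,300)); cv2.imwrite("pics/z7.png",np.vstack([x,np.hstack([y,y*0])])[:,:,::-1])
E
```

```text
t 13.8 tcp [ 0.4605 -0.1001  0.1725] tilt 49.9 skew 0.0 grasp-axis x,y,z mm -2.0 -0.0 1.0 F [-0.4  1.3 11.1] M [ 0.25  1.1  -0.2 ] q [-0.15  0.93  0.46  1.44 -0.24  1.72  0.24] w 0.0354
wrist [-201.  -17.] [96. 30.]
scene [284. 161.] [285. 178.]
top [319. 291.] [320. 292.]
```

View pics/z7.png

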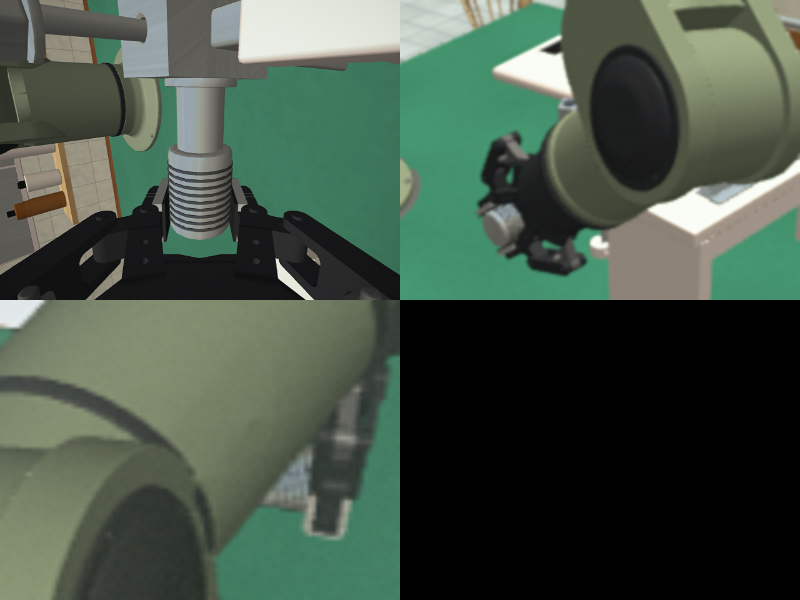

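```bash
cat > chk.py <<'E'
import sys; from h import *
exec(open("st.py").read().split("\n",1)[1])
uz=np.array([0,0,1.]); B=np.array([.4905,-.0155,0])
def prof(n,im,z):
    c=cam(n); hsv=cv2.cvtColor(im,cv2.COLOR_RGB2HSV); o=""
    for k in range(-20,21,2):
        u,v=proj(c,B+uz*z+ux*k*1e-3).round().astype(int)
        o+="." if not(0<=u<640 and 0<=v<480) else ("G" if 60<hsv[v,u,0]<90 and hsv[v,u,1]>90 else "#" if hsv[v,u,1]<60 and hsv[v,u,2]<225 else "o")
    return o
w=snap("wrist",f"cw{s['clock']:.2f}.png"); b=snap("scene",f"cs{s['clock']:.2f}.png")
for z in(.225,.235,.245,.255,.265,.277): print(z,"W",prof("wrist",w,z),"S",prof("scene",b,z))
E
python3 chk.py
```

```text
t 13.95 tcp [ 0.4605 -0.1     0.1725] tilt 49.9 skew 0.0 grasp-axis x,y,z mm -2.0 0.0 1.0 F [-0.9  1.3 11.9] M [ 0.24  1.05 -0.24] q [-0.15  0.93  0.46  1.44 -0.24  1.72  0.24] w 0.0351
0.225 W ##################### S #####################
0.235 W ##################GGG S #####################
0.245 W ##################### S #####################
0.255 W ##################... S Go###################
0.265 W ..................... S GG###################
0.277 W ..................... S GGGG#################
```

Emit:
play_rows(deltas=[[1.24,-0.2,-1.35,-0.74,-4.95,0,25],[1.35,-0.2,-1.24,-0.74,-4.95,0,25],[1.45,-0.2,-1.12,-0.74,-4.95,0,25],[0,0,0,0,0,0,25]])

```text
clock: 14.55
position: [0.464, -0.1006, 0.1687]
tool_rot: [-1.572, 0.964, 2.993]
force: [-4.8, -0.2, 4.1]
grip_width: 0.035
```

```bash
python3 chk.py
```

```text
t 14.55 tcp [ 0.464  -0.1006  0.1687] tilt 34.8 skew 0.0 grasp-axis x,y,z mm -2.5 -0.1 0.9 F [-4.8 -0.2  4.1] M [-0.13  0.79 -0.08] q [-0.19  0.78  0.48  1.61 -0.26  1.45  0.24] w 0.035
0.225 W GG################### S #####################
0.235 W ##################### S #####################
0.245 W #################.... S #####################
0.255 W ##########........... S #####################
0.265 W ..................... S #####################
0.277 W ..................... S #################o###
```

```bash
cat > pv.py <<'E'
exec(open("chk.py").read().split("w=snap")[0])
w=snap("wrist",f"cw{s['clock']:.2f}.png"); b=snap("scene",f"cs{s['clock']:.2f}.png")
def pr(n,im,z):
    c=cam(n); g=cv2.cvtColor(im,cv2.COLOR_RGB2GRAY); h=cv2.cvtColor(im,cv2.COLOR_RGB2HSV); o=[]
    for k in range(-18,19,2):
        u,v=proj(c,B+uz*z+ux*k*1e-3).round().astype(int)
        o.append("---" if not(0<=u<640 and 0<=v<480) else f"{g[v,u]:3d}"+("g" if h[v,u,1]>100 and 60<h[v,u,0]<90 else ""))
    return " ".join(o)
for z in(.222,.23,.238): print(z,"W",pr("wrist",w,z))
for z in(.235,.26,.277): print(z,"S",pr("scene",b,z))
E
python3 pv.py
```

```text
t 14.65 tcp [ 0.4639 -0.1006  0.1686] tilt 35.0 skew 0.0 grasp-axis x,y,z mm -2.5 -0.1 0.9 F [-7.   1.6 13.6] M [ 0.25  2.02 -0.24] q [-0.19  0.78  0.48  1.61 -0.26  1.45  0.24] w 0.0352
0.222 W  99g  81  62  62  63  64  66  68  70  72  75  76  81  85 157 157 156 156 157
0.23 W  99g  61  62  61  62  64  66  67  70  71  74  76  82  86  87  92  82 156 156
0.238 W 156 155  73  68  65  63  64  66  69  69  72  75  80  85  87  88 158 157 157
0.235 S  67  67  66  68  68  66  66  66  67  66  66  65  65  65  65  65  64  64  64
0.26 S  67  67  67  67  66  67  67  67  67  67  67  67  67  66  67  65  66  67  66
0.277 S  66  67  67  66  67  67  66  67  67  67  67  67  68  66  67  65  65  64  64
```

```bash
cat > asc.py <<'E'
exec(open("chk.py").read().split("w=snap")[0])
n,u0,u1,v0,v1,sx,sy=sys.argv[1],*map(int,sys.argv[2:])
im=snap(n,f"a{n}{s['clock']:.2f}.png"); h=cv2.cvtColor(im,cv2.COLOR_RGB2HSV); c=cam(n)
for z in(.217,.246,.2535,.2825): print(z,proj(c,B+uz*z).round(0),end=" ")
print()
for v in range(v0,v1,sy): print("".join("." if 60<h[v,u,0]<90 and h[v,u,1]>90 else "0123456789"[int(h[v,u,2])*10//256] for u in range(u0,u1,sx)),v)
E
python3 asc.py wrist 0 420 0 140 4 7
```

```text
t 14.75 tcp [ 0.4639 -0.1006  0.1686] tilt 35.0 skew 0.0 grasp-axis x,y,z mm -2.5 -0.1 0.8 F [-7.   2.3 15. ] M [ 0.36  2.15 -0.32] q [-0.19  0.78  0.48  1.61 -0.26  1.46  0.24] w 0.0353
0.217 [250.  45.] 0.246 [129.  13.] 0.2535 [82. -0.] 0.2825 [-247.  -88.] 
222222222222222222222223333326663322233333333..666666666666666666666666666666663333333333333333333333334. 0
222222222222222222222222222222663322233333333333334666666666666666666666666666633333333333333333333333335 7
222222222222222222222222222222663222222222333333333333346666555666666666666666633333333333333336666666666 14
222222222222222222222222222222663222222222222222333333333333332246666666666666633333333333356666666666666 21
222222222222222222222222222256663222222222222222222223333333333334666666666666633333333333366666666666666 28
222222222222222222222222222666663222222222222222222222222223333333666666666666633333333333366666666666666 35
222222222222222222222222236666663222..2222222222222222222222222223666666666666633333333333366666666666666 42
22222222222222222222222266666663222...........3222222222222222222266666666666
[... 644 characters left out ...]
66666666666633333333333333333333333333 91
2222222222222222100235334444555555555533.........66666666666666666666666666666633333333333333333333333333 98
22222222222222223210032333444455555555633........6666666666767777777777777777663333333333333333333333333. 105
222222222233233333331123333344455555555533.......6666666666666666666666666666663333333333333333333333333. 112
222222222223233333333113333334444565556643.......5666666666666666666777776667763333333333333333333333333. 119
22222222222222232323331033333344455666666334......................56666666666667666666655554433222222233. 126
222222222222233333332331032333344456566665344.....................56666666666666666655555444433.......... 133
```

Emit:
play_rows(deltas=[[0.2,0,-0.1,-0.37,-2.48,0,25],[0.2,0,-0.1,-0.37,-2.48,0,25],[0,0,0,0,0,0,25]])

```text
clock: 15.18
position: [0.4653, -0.1008, 0.1677]
tool_rot: [-1.571, 1.05, 2.994]
force: [2.1, -1.3, 3.2]
grip_width: 0.0353
```

```bash
python3 asc.py wrist 0 420 0 100 6 10
```

```text
t 15.18 tcp [ 0.4653 -0.1008  0.1677] tilt 29.8 skew -0.0 grasp-axis x,y,z mm -2.7 -0.0 0.9 F [ 2.1 -1.3  3.2] M [-0.46 -0.54 -0.01] q [-0.21  0.73  0.49  1.67 -0.27  1.36  0.24] w 0.0353
0.217 [260.  44.] 0.246 [149.   7.] 0.2535 [104.  -7.] 0.2825 [-239. -119.] 
22222222222222222222222333377332333477777777777777777777333333333333.. 0
2222222222222222222222222234733333333334777777777777777733333333333333 10
2222222222222222222222222277733333333333334236777777777634433357777887 20
2222222222222222222222227777733222333333333333777777777643333367777777 30
2222222222222222222222577777332222222233333333888888888533333367777777 40
222222222222222222222777777322...7778222222333888777777433333367777777 50
22222222222222222227787777332....7777777774228778777777434334377777777 60
......3222222222277778877332.....7777777777777777777777343343377666666 70
......6666666666777777333........7777777777778888888888333334334333333 80
.....6666656666666645............777777777777777777788734344434444444. 90
```

Emit:
play_rows(deltas=[[0.8,-0.1,-0.45,-0.37,-2.48,0,25],[0.8,-0.1,-0.4,-0.37,-2.48,0,25],[0,0,0,0,0,0,25]])

```text
clock: 15.6
position: [0.4668, -0.101, 0.1668]
tool_rot: [-1.571, 1.136, 2.994]
force: [1.1, -0.5, 11.9]
grip_width: 0.0353
```

```bash
python3 asc.py wrist 0 420 0 100 6 10
```

```text
t 15.6 tcp [ 0.4668 -0.101   0.1668] tilt 24.9 skew -0.0 grasp-axis x,y,z mm -2.8 -0.0 0.9 F [ 1.1 -0.5 11.9] M [-0.15  0.25 -0.09] q [-0.22  0.68  0.49  1.73 -0.27  1.26  0.24] w 0.0353
0.217 [270.  42.] 0.246 [172.   3.] 0.2535 [131. -14.] 0.2825 [-211. -153.] 
2222222233222322223232333333333333384344888888888888888888444444444... 0
222222222223333333332333333333333388433334486688888888888844444444444. 10
2222222222222333333333333333333388883333333444378888888888444444888888 20
2222222233223322223333333333328888843333333333448888888888444447888888 30
2223223333333333333333333336888888433333333333338888888888444447888888 40
3333333333333333333333333888888883368888433333348888888888444447888888 50
6677777733333333333333388888888833888888888543888888888888444447888888 60
677777777763......3388888888883338888888888888888888888888444447887777 70
7777777777774.5........3885334...6888888888888888888888888444444333333 80
6445667777777535..................8888888888888888888888884444444444.. 90
```

Emit:
play_rows(deltas=[[0.8,-0.1,0,-0.37,-2.48,0,25],[0.8,-0.1,0,-0.37,-2.48,0,25],[0,0,0,0,0,0,25]])

```text
clock: 16.02
position: [0.4684, -0.1013, 0.1662]
tool_rot: [-1.57, 1.223, 2.995]
force: [1.2, -1.7, -1.1]
grip_width: 0.0351
```

```bash
python3 asc.py wrist 0 420 0 100 6 10
```

```text
t 16.02 tcp [ 0.4684 -0.1013  0.1662] tilt 19.9 skew -0.0 grasp-axis x,y,z mm -2.8 -0.0 1.0 F [ 1.2 -1.7 -1.1] M [-0.61 -0.86  0.01] q [-0.24  0.63  0.5   1.79 -0.28  1.16  0.24] w 0.0351
0.217 [281.  42.] 0.246 [199.  -1.] 0.2535 [164. -19.] 0.2825 [-155. -187.] 
2222222222222222222333333333333333333333333843888888888888888334334... 0
22222222222222222222223333333333333333333388336688888888888884443344.. 10
2222222223333333333333232333333333333328888833343688888888888444435788 20
2222222322333333333333333333333333338888888333333488888888888444788888 30
.....33333333333333333333333333336888888873333333388888888888444788888 40
355.........3333333333333333333888888888338633333688888888888444788888 50
6654................33333333888888888883388884437888888888888444788888 60
773644...................888888888883338888888888888888888885444788888 70
7777764........................333388888888888888888888888884444333333 80
77777774..........................788888888888888888888888883444444... 90
```

Emit:
play_rows(deltas=[[0.9,-0.1,-0.2,-0.37,-2.48,0,25],[0.9,-0.1,-0.2,-0.37,-2.48,0,25],[0,0,0,0,0,0,25]])

```text
clock: 16.45
position: [0.47, -0.1015, 0.1657]
tool_rot: [-1.569, 1.31, 2.996]
force: [2.1, -2.2, -1.5]
grip_width: 0.035
```

```bash
python3 asc.py wrist 0 420 0 100 6 10; python3 asc.py scene 264 312 145 205 1 4
```

```text
t 16.45 tcp [ 0.47   -0.1015  0.1657] tilt 15.0 skew -0.0 grasp-axis x,y,z mm -2.9 -0.0 1.0 F [ 2.1 -2.2 -1.5] M [-0.77 -0.71  0.02] q [-0.25  0.58  0.5   1.85 -0.29  1.06  0.24] w 0.035
0.217 [292.  41.] 0.246 [229.  -4.] 0.2535 [202. -24.] 0.2825 [ -69. -220.] 
....44332223223333333333333333222333333333333333333483888888888333.... 0
.......333332333333333333333333333333333333333333888388888888883433... 10
............3333333333333333333333333333333333888888388888888883433... 20
................433333333333333333333333333888888883888888888884378888 30
.....................3333333333333333332888888887333888888888883478888 40
..........................33333333333888888888883337888888888883378888 50
..............................6336888888888888333678888888888884378888 60
.................................3888888883348888888888888888883378888 70
...................................88887888888888888888888888884344443 80
44.................................88888888888888888888888888884443334 90
t 16.5 tcp [ 0.47   -0.1015  0.1657] tilt 15.0 skew -0.0 grasp-axis x,y,z mm -2.9 -0.0 1.0 F [ 1.
[... 259 characters left out ...]
9999999 149
222222222333444433222126999999999999999999998876 153
3333332222222221111113789999999999999987665444.. 157
111111111111111013554333346666666665444......... 161
001010001111111.4333344455434................... 165
22222111000000...333333333334................... 169
0001112111100...53333333333455.................. 173
0000000000000....44555554444.................... 177
000000000000.........3334....................... 181
0010000000........56533345.....................5 185
0000000014566677777753335677777666.....566777777 189
100000001233456677777777777776554434677777776666 193
011122321133333333334554443333333334666655556899 197
010124444433345665333333333333344334689999999999 201
```

Emit:
play_rows(deltas=[[0.9,-0.1,-0.2,-0.37,-2.48,0,25],[0.9,-0.1,-0.2,-0.37,-2.48,0,25],[0,0,0,0,0,0,25]])

```text
clock: 16.92
position: [0.4717, -0.1017, 0.1653]
tool_rot: [-1.567, 1.397, 2.998]
force: [0.4, -4.1, -1.2]
grip_width: 0.0351
```

```bash
python3 asc.py scene 264 312 153 201 1 4
```

```text
t 16.93 tcp [ 0.4717 -0.1017  0.1653] tilt 10.0 skew -0.0 grasp-axis x,y,z mm -3.0 0.0 1.0 F [ 0.4 -4.1 -1.2] M [-0.95 -0.39 -0.04] q [-0.27  0.53  0.51  1.91 -0.29  0.95  0.25] w 0.0351
0.217 [286. 191.] 0.246 [285. 178.] 0.2535 [285. 174.] 0.2825 [284. 161.] 
111111111100147999999999999999999999999999998876 153
0000001111245555566778899999999999999987665444.. 157
2111111101........664333346666666665444......... 161
1111111001.......333344555433................... 165
110000000........333333333333................... 169
000000000.......43333333333455.................. 173
00000000.........445555555544................... 177
000000...............3334....................... 181
00001.............56533345.....................5 185
000002....666677777753335677777665.....566777777 189
123321...333456677777777777776554434677777776666 193
12444444.433333333334554443333333334566655556899 197
```

Emit:
play_rows(deltas=[[0.9,-0.3,-0.1,-0.37,-2.48,0,25],[0.9,-0.3,-0.1,-0.37,-2.48,0,25],[0,0,0,0,0,0,25]])

```text
clock: 17.35
position: [0.4734, -0.102, 0.1651]
tool_rot: [-1.568, 1.484, 2.997]
force: [-0.1, -1.5, 1.2]
grip_width: 0.0351
```

```bash
python3 asc.py scene 264 312 157 197 1 4
```

```text
t 17.35 tcp [ 0.4734 -0.102   0.1651] tilt 5.0 skew -0.0 grasp-axis x,y,z mm -3.1 -0.0 1.0 F [-0.1 -1.5  1.2] M [-0.44 -0.01 -0.17] q [-0.28  0.49  0.51  1.98 -0.3   0.84  0.25] w 0.0351
0.217 [286. 191.] 0.246 [285. 178.] 0.2535 [285. 174.] 0.2825 [284. 161.] 
010001.444444555566778899999999999999987665444.. 157
11000...............4444455556666665444......... 161
000001.......................................... 165
010001.......................................... 169
10001..........5665333346654.................... 173
001............4333333333334.................... 177
0...............333333333334.................... 181
01.............54433333334565..................5 185
211.......666677766543335667777665.....566777777 189
44444....333456677777777777776554434677777776666 193
```

Emit:
play_rows(deltas=[[0,0,0,0,0,0,25],[0,0,0,0,0,0,25],[0,0,0,0,0,0,25]])

```text
clock: 17.77
position: [0.4735, -0.102, 0.1651]
tool_rot: [-1.567, 1.483, 2.997]
force: [-2.9, 0.9, 6.0]
grip_width: 0.0354
```

```bash
python3 asc.py scene 264 312 165 201 1 2
```

```text
t 17.77 tcp [ 0.4735 -0.102   0.1651] tilt 5.0 skew -0.0 grasp-axis x,y,z mm -3.0 -0.1 1.0 F [-2.9  0.9  6. ] M [-0.02  0.6  -0.22] q [-0.28  0.49  0.51  1.98 -0.3   0.84  0.25] w 0.0354
0.217 [286. 191.] 0.246 [285. 178.] 0.2535 [285. 174.] 0.2825 [284. 161.] 
110001.......................................... 165
000001.......................................... 167
100001.......................................... 169
100001.......................................... 171
00000........................................... 173
0000...............6555......................... 175
101.............566433335665.................... 177
00..............455566666544.................... 179
0...............333333444334.................... 181
01..............333333333334.................... 183
01..............433333333333...................5 185
111...........5543333333333355.............56677 187
3211......566676533333333345667665.....566777777 189
4432.....456777655665543456566777655667777777777 191
44444....333456666655555556676554434677777776666 193
3444445..333333345667777765544333334677766665555 195
123444444322223333334554443333333334566655556899 197
112344444432112333333333333333333333555568999999 199
```

Emit:
play_rows(deltas=[[0,0,0,0,0,0,45],[0,0,0,0,0,0,65],[0,0,0,0,0,0,65],[1,-2,10,0,0,0,65],[2,-5,30,0,0,0,65],[0,-15,50,0,0,0,65],[0,-30,50,0,0,0,65],[0,-20,20,0,0,0,65]])

```text
clock: 18.82
position: [0.4769, -0.1759, 0.3286]
tool_rot: [-1.564, 1.489, 3.0]
force: [0.2, 1.2, -1.1]
grip_width: 0.065
```

```bash
python3 - <<'E'
from h import *
p,R,s=tool(); print(p.round(3),s["force"].round(1),s["clock"])
b=snap("scene","sf.png"); t=snap("top","tf.png")
x=cv2.resize(b[150:230,240:340],(500,400),interpolation=cv2.INTER_CUBIC); cv2.imwrite("pics/zf.png",np.hstack([x[:,100:400],cv2.resize(b,(500,400))])[:,:,::-1])
t0=cv2.imread("pics/top0.png")[:,:,::-1]; d=cv2.absdiff(t,t0).max(2)>40
for n,(u0,u1,v0,v1) in dict(jar=(170,225,185,240),ear=(228,262,228,252),comb=(240,322,200,235),pusher=(440,462,290,320),lens=(250,280,305,340),tumbler=(395,440,190,232)).items(): print(n,int(d[v0:v1,u0:u1].sum()))
E
```

```text
[ 0.477 -0.176  0.329] [ 0.2  1.2 -1.1] 18.825
jar 0
ear 0
comb 0
pusher 618
lens 0
tumbler 289
```

View pics/zf.png

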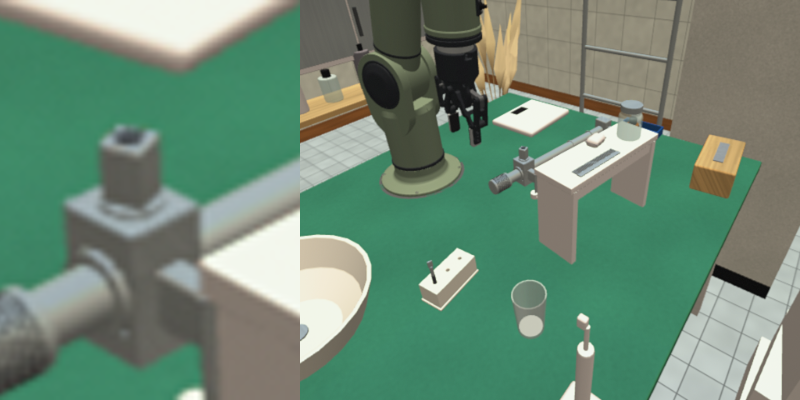

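```bash
python3 - <<'E'
from h import *
a=cv2.imread("pics/scene0.png");b=cv2.imread("pics/sf.png");b=b[:,:,::-1];b=cv2.imread("pics/sf.png")
d=cv2.absdiff(a,b).max(2)>40
print("pusher",d[305:345,155:180].sum(),"tumbler",d[330:410,265:322].sum())
print(workorder.job_done())
E
```

```text
pusher 0 tumbler 0
the job is handed in; nothing more can be done
None
```

The lock pin is fully home in the bracket, and I handed the job in at about 19 s of the 72 s. I took it from the stand, set it in the bracket hole with no contact force showing on the way in, and let go. I then rolled the knob about 45° at 20 N grip, in roughly 5° steps from 18° on. A picture after each step showed when the pin dropped, and I stopped turning at that step.

**Pin:** the last scene picture shows the flange resting on the bracket and the pin looking upright. I judged this by eye and did not measure tip depth or tilt. The pin's top fell from image row 161 to about 177, where I had calculated 178 for fully home.

**Forces:** the largest reading I saw at the wrist was about 17 N, while gripping the knob. The arm ended clear of everything with the gripper open.

**Other things:**
- The jar, earplug case, comb and lens case showed no change in the top view from start to end.
- The pusher and tumbler differed in the top view, which I put down to the arm covering them. They showed no change in the scene view.
- I did not measure the hanging scraper and hair clip.

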